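Show the seal on a fresh pot to the camera in a swivelling mirror

ROBOT

A 7-joint arm with a two-finger parallel gripper is mounted at the origin on the work surface. World frame = base frame: x ahead of the robot, y to its left, z up, the work surface at z = 0. Lengths are in m, angles in rad, forces in N, time in s.
With the tool pointing down it reaches from about 0.35 to 0.9 m from the base axis. Payload 8.1 kg.
Tool frame: the origin (TCP) lies on the centre line of the jaws, within the pads' length; the fingertips stand 19 mm ahead of it and the grasp point (between the pads) is the TCP; z points along the fingers, y is the direction in which the jaws open and shut (so a half turn about z gives the same grasp; the last joint's range is limited). The gripper opens to 92 mm and grips with 3 to 60 N. Pads are 19 mm wide; open, the fingers measure 130 mm over their backs; the gripper's body (75 mm by 190 mm) begins 47 mm behind the grasp point.
Start: joints at [-1.207, 0.434, 0.025, 1.573, -0.012, 1.134, -0.075], TCP at [0.281, 0.558, 0.209] pointing down, gripper open.
Joint ranges: [-2.62, 2.62], [-0.44, 2.09], [-1.27, 1.32], [0.08, 2.57], [-1.32, 4.46], [0.12, 2], [-2.74, 2.74]. Speed limits (rad/s): [2.22, 2.22, 3.01, 3.01, 3.14, 3.14, 3.14].

INTERFACE

Orientations are given as a rotation vector (axis times angle).
In Python, from cell import monitor, imaging, workorder, outline_of gives the robot as it stands.
- The arm moves only by the tool move_arm, never from a script. Its argument "series" is a list of rows, each a list of 6 numbers: the shift along the world's x, y, z in cm, then the turn, a rotation vector about the world's x, y, z in degrees. A call has 1 to 8 rows; each row shifts and turns the commanded pose from where the row before left it; what a row does not reach is not made up. A row lasts 1/10 s, in which the tool goes at most 50 mm and 8.59 degrees, less where a joint would pass 70% of its speed; a pose out of reach is approached as far as the arm can. A call with a gripper value outside its range is refused whole. "grip" is the opening, from 0 (shut) to 1 (fully open), set as the call begins (left out, the last holds). The fingers move at their own pace and stop on an object; "force" is the grip in N (left out, the last holds). Time passes only in rows, so rows that do not move let the fingers close. It gives the time, the measured TCP pose, the force and the opening at its end, in the units of the state.
- monitor.observe(): the state, without advancing time (a new reading comes with each control period).
- imaging.get_image(name): name is "scene" or "top" or "wrist"; returns a dict with "color" (420x560x3 uint8, red, green, blue), "fx", "fy", "cx", "cy" (pixels), "dist_coeffs" ([k1, k2, p1, p2, k3] as OpenCV has them; the pictures are not rectified), "rvec" (rotation vector, rad) and "tvec" (3), from world to camera coordinates, as OpenCV has them; the wrist camera has in their place "mount" (4x4, takes a point from camera to tool coordinates, whose origin is the TCP and whose axes are the flange's). Camera axes: x right, y down, z forward; pixel columns grow to the right and rows downward; lengths in m; the calibration is good to about 2 mm. A picture is of the moment at which its call begins: read the wrist's pose just before it. There is no depth.
- workorder.sign_off(): hands the job in, once; it reports no verdict.
Trained networks look in the newest picture that a camera, given by its name, has taken for a name from the list of things; names that differ only in an ending like _2 or _b are one class to them, and where a whole thing is asked for, a point or a joint stands for the part that bears it (a point fixed in the world has none). Each returns a list of dicts, best first, with "p" (0 to 1); they miss things now and then, are a little off and sometimes report something else, mostly with a low value. They report only what shows in the picture. A call takes as long as a camera call.
- outline_of(camera, thing): "mask" (420x560 bool, what is visible of it) and "rect" ([left, top, width, height] in pixels, round what is visible of it).
The state is a dict: "clock": time; "joints": joint angles; "dq": joint speeds; "joint_efforts": joint torques, N m; "position": TCP position; "ee_rot": TCP orientation; "force": force on the tool from outside, world axes, zero at the start; "ft_torque": the same for the moment, N m; "width": opening from 0.0 (shut) to 1.0 (fully open).
Only numpy, scipy, OpenCV 4.12 (cv2) and the standard library are available. Lean on these libraries where they do the work, as an engineer would, in place of code of your own. Each camera call takes 0.05 s, during which the arm holds its last target. There are 200 camera calls.

TASK

A fixed camera in the pottery looks into a small swivelling mirror, which should show it the raised seal on the flank of the freshly thrown pot. First clear the tall beaker out from between mirror and pot and leave it standing upright on the ware board; then take the mirror by the grip on top and turn it until the seal's reflection sits in the middle of the camera's view, and finish while still holding the mirror steady at that angle, because its spring swings it back when let go. Do not touch the soft pot or its wheel, and leave the bowl, the clay block and the wooden spatula where they are.

Things in the scene. Friction and masses are not known exactly. Their poses are not given: they have to be found in the camera images.
- beaker: Straight, empty, unglazed grey-brown clay beaker, loose, mouth up, 140 mm tall, 56 mm outside diameter, wall 4 mm, about 0.25 kg; it stands on the table between the mirror and the pot. Origin: centre of its underside, z axis up.
- board: Ware board: fixed brown wooden plank lying flat on the table, 140 mm (its x) by 260 mm (its y), 18 mm thick; the beaker goes on its free part, the +y half (the bowl stands on the -y half). Origin: centre of its underside, so its top is 18 mm above the origin.
- mirror: Upright mirror, glass 120 mm wide, 110 mm tall, wooden back (56 to 174 mm above the table), on a vertical pivot on a round foot. Origin: on the pivot axis at table height; z up; its face looks along +x and contains the pivot axis; width along y. Starts at a stop, facing the camera; turns only clockwise from above, up to 1.15 rad; a spring (0.015 N m at the stop, +0.10 N m per rad) swings it back.
- grip (a point): Centre of the mirror's grip: a wooden bar on top of the mirror, centred on the pivot axis, 14 mm thick (mirror's x), 46 mm long (mirror's y), 44 mm tall, from 178 to 222 mm above the table; this point is 200 mm above the table. Axes as those of the mirror. Gripped across its thickness from straight above it turns the mirror about the vertical.
- rig: Fixed stand of mirror and camera: round steel foot under the mirror (100 mm across), flat aluminium rail along its +x axis to the camera, a small black box (50 mm) on a post. Origin: on the mirror's pivot axis at table height, z up; the lens is 220 mm from the pivot axis along +x, 115 mm above the table, and looks straight back at the pivot axis.
- seal (a point): Middle of the outer face of the raised round seal, 22 mm in diameter, standing about 10 mm out of the pot's flank on the side towards the mirror; 115 mm above the table, the same height as the lens and the mirror's centre. 66 mm from the pot's axis, in the direction of the wheel's +y axis.
- sight (a point): A point on the mirror's pivot axis, 115 mm above the table, whose x axis points along the camera's line of sight after its reflection in the mirror (z axis up); it turns about the vertical twice as far as the mirror. When the mirror is angled exactly right this x axis runs through the seal. Nothing to be seen or touched.
- wheel: Banding wheel, steel, 170 mm in diameter and 48 mm high, fixed to the table, with a soft grey pot on it, 114 mm in diameter, its rim 160 mm above the table. Not to be touched. Origin: on the axis at table height, z axis up.
- bowl: Small dark bowl, loose, 80 mm across, 45 mm tall, standing on the -y half of the ware board. Bystander. Origin: centre of its underside.
- clay: Dark block of clay, loose, 100 x 85 x 130 mm tall, on the table to the left of the mirror. Bystander. Origin: centre of its underside.
- rib: Wooden spatula, loose, 180 mm long, lying on the table to the right. Bystander.

How it is judged:
On the way:
1. the beaker stands upright on the ware board, let go (x of beaker in the frame of board between -0.07 and 0.07 m and y of beaker in the frame of board between -0.13 and 0.13 m and height (world z) of beaker between 0.014 and 0.024 m and angle between beaker's own z axis and vertical below 0.1 rad and linear speed of beaker below 0.03 m/s and contact force between the fingers and beaker below 0.1 N and contact force between board and beaker above 0.5 N), for 0.3 s.
At the end, for the whole second after the job is handed in: The beaker stands upright (within 0.1 rad) and released on the ware board, its centre within the board's outline, at rest; the fingers hold the mirror (contact above 0.5 N) and it is still; the camera's reflected line of sight passes within 30 mm to either side of the seal (all of step 1 and y of seal in the frame of sight between -0.03 and 0.03 m and x of seal in the frame of sight above 0.2 m and contact force between the fingers and mirror above 0.5 N and angular speed of mirror below 0.1 rad/s); the arm keeps its last pose, push and grip.
It fails at once if the soft pot or its wheel is touched (contact force between any of the fingers, the arm, beaker and wheel above 0.5 N).
It fails at once if a bystander is displaced by more than 30 mm (distance of any of bowl, clay, rib from where it was at the start of the episode above 0.03 m).
It also fails if it takes over 51 s, if anything falls off the work surface, if the arm or the gripper's body presses on something with over 40 N, if the wrist force passes 120 N, or if a joint passes its speed limit or range.

## Working session

There is one attempt and no reset: what is moved stays moved. The work goes in short steps, Python scripts to look and compute and a tool call to move; the robot and the scene stay as the last step left them, time stands still between calls to the robot, and variables do not carry over. Pictures are saved under pics/ and viewed, about 8 in all and at most 12, crops included, and the job is handed in when it is done.

Besides the shell and the picture viewer there is one more tool, called after ">>>" as name(argument=value, ...), one argument or row to a line, values as JSON. move_arm: Moves the arm, as the interface text tells. Its arguments: {"type":"object","properties":{"series":{"type":"array"},"grip":{"type":"number"},"force":{"type":"number"}},"required":["series"]}

```bash
mkdir -p pics; cat > h.py <<'E'
import numpy as np, cv2
from cell import monitor, imaging, workorder, outline_of
def cam(n):
    im=imaging.get_image(n); K=np.array([[im['fx'],0,im['cx']],[0,im['fy'],im['cy']],[0,0,1.]])
    return im,K,np.array(im['dist_coeffs'])
def save(im,f): cv2.imwrite('pics/'+f,im['color'][:,:,::-1])
def ray(im,uv):
    K=np.array([[im['fx'],0,im['cx']],[0,im['fy'],im['cy']],[0,0,1.]])
    p=cv2.undistortPoints(np.array(uv,float).reshape(-1,1,2),K,np.array(im['dist_coeffs'])).reshape(-1,2)
    R=cv2.Rodrigues(np.array(im['rvec'],float))[0]; t=np.array(im['tvec'],float).ravel()
    d=np.c_[p,np.ones(len(p))]@R; return -R.T@t,d
def atz(im,uv,z):
    o,d=ray(im,uv); return o+d*((z-o[2])/d[:,2])[:,None]
def proj(im,P):
    K=np.array([[im['fx'],0,im['cx']],[0,im['fy'],im['cy']],[0,0,1.]])
    return cv2.projectPoints(np.array(P,float).reshape(-1,1,3),np.array(im['rvec'],float),np.array(im['tvec'],float),K,np.array(im['dist_coeffs']))[0].reshape(-1,2)
E
python3 - <<'E'
from h import *
s=monitor.observe(); print(s)
for n in('scene','top'):
    im,_,_=cam(n); save(im,n+'0.png'); print(n,ray(im,[[280,210]])[0].round(3))
    for t in('beaker','board','mirror','grip','rig','wheel','seal','bowl','clay','rib'):
        r=outline_of(n,t)
        for q in r[:2]:
            m=q['mask']; ys,xs=np.nonzero(m); print(t,round(q['p'],2),q['rect'],(xs.mean().round(1),ys.mean().round(1)) if len(xs) else '')
E
```

```text
{'clock': 0.0, 'joints': array([-1.20658634,  0.43524357,  0.02497685,  1.57407805, -0.01159893,
        1.13396764, -0.07510335]), 'dq': array([ 5.03022340e-04,  1.89937395e-03,  5.88011130e-04,  1.17806846e-03,
        9.05520986e-04, -1.37379931e-06, -1.09474404e-03]), 'joint_efforts': array([ 7.05928360e-04, -6.67846441e+01,  9.85373743e-01, -3.14463830e+01,
       -6.06004405e-02,  4.28175833e-02,  1.58176908e-04]), 'position': array([0.28109571, 0.55763909, 0.2082396 ]), 'ee_rot': array([-7.26689527e-01, -3.05616719e+00,  2.41315792e-03]), 'force': array([ 0.32259791,  0.19394284, -0.02367092]), 'ft_torque': array([-0.05491537,  0.03015543, -0.01381425]), 'width': 0.998557582103387}
scene [ 1.194 -0.075  1.103]
beaker 0.79 [275.4, 219.5, 29.2, 41.0] (np.float64(289.1), np.float64(238.3))
mirror 0.71 [277.3, 219.3, 28.3, 44.9] (np.float64(289.3), np.float64(238.9))
mirror 0.59 [323.3, 193.9, 58.8, 34.9] (np.float64(354.0), np.float64(213.2))
grip 0.81 [326.7, 191.9, 54.5, 41.9] (np.float64(354.1), np.float64(213.1))
rig 0.73 [321.3, 191.0, 61.7, 158.8] (np.float64(347.1), np.flo
[... 783 characters left out ...]
np.float64(194.2))
grip 0.73 [187.9, 179.2, 43.5, 24.7] (np.float64(208.1), np.float64(194.0))
rig 0.89 [186.0, 106.0, 56.4, 111.6] (np.float64(218.7), np.float64(166.6))
rig 0.71 [379.9, 173.8, 46.2, 45.8] (np.float64(397.8), np.float64(192.7))
wheel 0.68 [309.6, 129.2, 49.2, 50.1] (np.float64(334.9), np.float64(153.0))
wheel 0.33 [309.5, 226.7, 22.7, 27.9] (np.float64(321.8), np.float64(240.2))
seal 0.8 [310.8, 128.7, 47.1, 50.2] (np.float64(335.0), np.float64(152.7))
bowl 0.57 [307.1, 227.3, 26.5, 26.4] (np.float64(321.3), np.float64(239.9))
clay 0.65 [128.5, 235.3, 36.0, 36.8] (np.float64(145.9), np.float64(252.9))
rib 0.9 [379.0, 170.7, 46.1, 46.2] (np.float64(398.7), np.float64(193.2))
```

```bash
python3 - <<'E'
import cv2
a=cv2.imread('pics/scene0.png')[120:380,80:460]; cv2.imwrite('pics/s0c.png',cv2.resize(a,None,fx=2.1,fy=2.1,interpolation=cv2.INTER_CUBIC))
a=cv2.imread('pics/top0.png')[90:290,120:440]; cv2.imwrite('pics/t0c.png',cv2.resize(a,None,fx=2.5,fy=2.5,interpolation=cv2.INTER_CUBIC))
E
```

```text
(no output)
```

View pics/s0c.png

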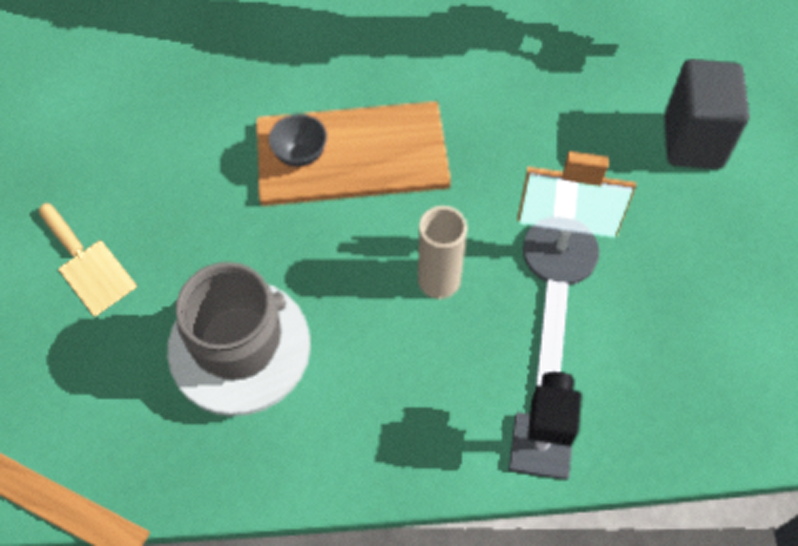

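View pics/t0c.png

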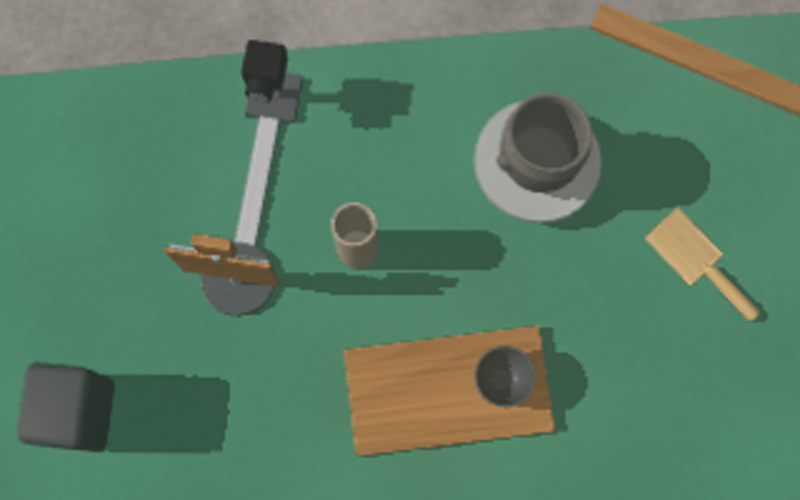

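The scene picture shows the beaker rim at crop (442,227), grip top at (588,160) and seal at (280,301). In the top picture the beaker rim is at (354,222), grip top at (213,240), seal at (504,160), and the board's left half is free.

```bash
python3 - <<'E'
from h import *
S,_,_=cam('scene');T,_,_=cam('top')
s=lambda *p:np.array(p)/2.1+[80,120]
t=lambda *p:np.array(p)/2.5+[120,90]
for n,a,b,z in [('beaker rim',s(442,227),t(354,222),.14),('beaker base',s(440,283),t(358,254),0.0),('griptop',s(588,160),t(213,242),.222),('seal',s(280,301),t(504,160),.115),('wheel',s(239,346),t(538,159),.048),('potrim',s(229,308),t(549,140),.16),('foot',s(561,250),t(239,279),.01),('mir top L',s(636,184),t(167,250),.174),('mir top R',s(528,170),t(276,279),.174),('railend',s(548,375),t(268,118),.005),('lens',s(558,380),t(258,88),.115),('bowl rim',s(298,139),t(505,376),.063),('clay top',s(711,82),t(56,406),.13)]:
    print(n,atz(S,a,z)[0].round(4),atz(T,b,z)[0].round(4))
b=atz(T,[t(344,350),t(540,326),t(553,431),t(357,455)],.018);print(b.round(3),b.mean(0))
b=atz(S,[s(450,187),s(262,202),s(257,117),s(437,102)],.018);print(b.round(3),b.mean(0))
E
```

```text
beaker rim [0.6507 0.0123 0.14  ] [0.65  0.013 0.14 ]
beaker base [0.6545 0.0144 0.    ] [0.6412 0.0132 0.    ]
griptop [0.6233 0.1769 0.222 ] [0.6194 0.175  0.222 ]
seal [ 0.7201 -0.1803  0.115 ] [ 0.7212 -0.1832  0.115 ]
wheel [ 0.7438 -0.237   0.048 ] [ 0.7396 -0.2382  0.048 ]
potrim [ 0.7462 -0.2314  0.16  ] [ 0.7284 -0.2355  0.16  ]
foot [0.6238 0.1765 0.01  ] [0.6186 0.175  0.01  ]
mir top L [0.6297 0.2409 0.174 ] [0.6265 0.238  0.174 ]
mir top R [0.6009 0.1174 0.174 ] [0.5799 0.11   0.174 ]
railend [0.7916 0.1338 0.005 ] [0.8448 0.1227 0.005 ]
lens [0.8386 0.1229 0.115 ] [0.846  0.1232 0.115 ]
bowl rim [ 0.4578 -0.1603  0.063 ] [ 0.4527 -0.1605  0.063 ]
clay top [0.4533 0.3894 0.13  ] [0.4558 0.3913 0.13  ]
[[ 0.51   0.042  0.018]
 [ 0.519 -0.219  0.018]
 [ 0.38  -0.221  0.018]
 [ 0.372  0.036  0.018]] [ 0.44516645 -0.09056443  0.018     ]
[[ 0.521  0.04   0.018]
 [ 0.526 -0.214  0.018]
 [ 0.383 -0.222  0.018]
 [ 0.376  0.036  0.018]] [ 0.45138899 -0.08977521  0.018     ]
```

>>> move_arm(
  series=[
    [0,0,4.5,0,0,0],
    [0,0,4.5,0,0,0],
    [2.3,-3.4,0,0,0,-4],
    [2.3,-3.4,0,0,0,-4],
    [2.3,-3.4,0,0,0,-4],
    [2.3,-3.4,0,0,0,-4],
    [2.3,-3.4,0,0,0,-4],
    [2.3,-3.4,0,0,0,-4],
  ],
  grip=1,
)

```text
clock: 2.0
position: [0.42, 0.3526, 0.2993]
ee_rot: [1.35, 2.837, 0.001]
force: [0.7, 0.1, 0.5]
width: 1.001
```

>>> move_arm(
  series=[
    [2.3,-3.4,0,0,0,-4],
    [2.3,-3.4,0,0,0,-4],
    [2.3,-3.4,0,0,0,-4],
    [2.3,-3.4,0,0,0,-4],
    [2.3,-3.4,0,0,0,-4],
    [2.3,-3.4,0,0,0,-4],
    [2.3,-3.4,0,0,0,-4],
    [2.3,-3.4,0,0,0,-4],
  ],
)

```text
clock: 2.8
position: [0.604, 0.0808, 0.2992]
ee_rot: [2.079, 2.355, 0.001]
force: [0.7, 0.4, 0.1]
width: 0.999
```

>>> move_arm(
  series=[
    [2.3,-3.4,0,0,0,-3.2],
    [2.3,-3.4,0,0,0,-4],
    [0,0,0,0,0,0],
    [0,0,0,0,0,0],
  ],
)

```text
clock: 3.2
position: [0.6494, 0.0131, 0.2986]
ee_rot: [-2.222, -2.22, 0.001]
force: [0.5, 1.2, -0.3]
width: 0.999
```

```bash
python3 - <<'E'
from h import *
im,_,_=cam('wrist'); save(im,'w1.png'); print(np.array(im['mount']).round(3).tolist(),im['fx'])
for q in outline_of('wrist','beaker')[:2]: print(q['p'],q['rect'])
E
```

```text
[[-0.0, -0.956, -0.293, 0.08], [1.0, 0.0, -0.001, 0.0], [0.001, -0.293, 0.956, -0.176], [0.0, 0.0, 0.0, 1.0]] 338.92430367080567
0.68 [249.1, 146.5, 55.2, 66.8]
```

View pics/w1.png

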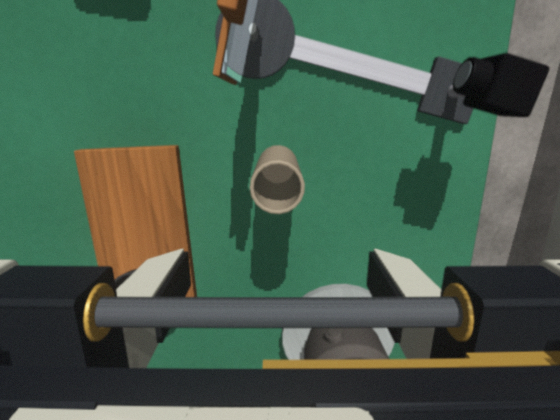

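The wrist view shows the beaker rim centred at (277,187), the mirror foot at (256,38), the rail running to the camera at (462,76), and the board's +y edge from (78,150) to (178,146).

```bash
cat >> h.py <<'E'
from scipy.spatial.transform import Rotation as Ro
def watz(im,s,uv,z):
    M=np.array(im['mount']); Rw=Ro.from_rotvec(s['ee_rot']).as_matrix()
    K=np.array([[im['fx'],0,im['cx']],[0,im['fy'],im['cy']],[0,0,1.]])
    p=cv2.undistortPoints(np.array(uv,float).reshape(-1,1,2),K,np.array(im['dist_coeffs'])).reshape(-1,2)
    d=np.c_[p,np.ones(len(p))]@(Rw@M[:3,:3]).T; o=s['position']+Rw@M[:3,3]
    return o+d*((z-o[2])/d[:,2])[:,None]
E
python3 - <<'E'
from h import *
s=monitor.observe(); im,_,_=cam('wrist')
print(watz(im,s,[[277,187]],.14),watz(im,s,[[256,38]],.008))
r=watz(im,s,[[296,47],[428,85]],.005);print(r,np.degrees(np.arctan2(*(r[1]-r[0])[1::-1])))
print(watz(im,s,[[78,150],[178,146]],.018))
E
```

```text
[[0.64733035 0.01759639 0.14      ]] [[0.62002033 0.17897227 0.008     ]]
[[0.67058313 0.1691136  0.005     ]
 [0.84498494 0.12466204 0.005     ]] -14.299104901165967
[[0.37726761 0.04030327 0.018     ]
 [0.51417878 0.04535361 0.018     ]]
```

>>> move_arm(
  series=[
    [0,0.2,-4,0,0,0],
    [0,0,-4,0,0,0],
    [0,0,-4,0,0,0],
    [0,0,-3,0,0,0],
    [0,0,-2,0,0,0],
    [0,0,-1.4,0,0,0],
    [0,0,0,0,0,0],
  ],
)

```text
clock: 4.05
position: [0.648, 0.0174, 0.1136]
ee_rot: [-2.217, -2.223, 0.003]
force: [0.2, 0.8, -0.4]
width: 0.999
```

>>> move_arm(
  series=[
    [0,0,0,0,0,0],
    [0,0,0,0,0,0],
    [0,0,0,0,0,0],
    [0,0,0,0,0,0],
    [0,0,0,0,0,0],
    [0,0,0,0,0,0],
    [0,0,0,0,0,0],
    [0,0,0,0,0,0],
  ],
  grip=0.4,
  force=12,
)

```text
clock: 4.85
position: [0.6494, 0.0161, 0.1154]
ee_rot: [2.22, 2.222, 0.001]
force: [-0.7, 0.7, 4.9]
width: 0.603
```

>>> move_arm(
  series=[
    [0,0,2,0,0,0],
    [0,0,3,0,0,0],
    [0,0,3,0,0,0],
    [-2,-0.3,0,0,0,0],
    [-3,-0.7,0,0,0,0],
    [-3.3,-0.7,0,0,0,0],
    [-3.3,-0.7,0,0,0,0],
    [-3.3,-0.7,0,0,0,0],
  ],
)

```text
clock: 5.65
position: [0.4986, -0.0151, 0.1944]
ee_rot: [-2.22, -2.222, 0.001]
force: [0.4, -0.6, -2.2]
width: 0.602
```

>>> move_arm(
  series=[
    [-3.3,-0.7,0,0,0,0],
    [-2.1,-0.3,0,0,0,0],
    [0,0,-2,0,0,0],
    [0,0,-2,0,0,0],
    [0,0,-1,0,0,0],
    [0,0,0,0,0,0],
    [0,0,0,0,0,0],
  ],
)

```text
clock: 6.35
position: [0.4465, -0.025, 0.1452]
ee_rot: [2.221, 2.222, -0.001]
force: [-0.1, -0.1, -1.8]
width: 0.598
```

>>> move_arm(
  series=[
    [0,0,-0.6,0,0,0],
    [0,0,-0.3,0,0,0],
    [0,0,-0.2,0,0,0],
    [0,0,0,0,0,0],
    [0,0,0,0,0,0],
  ],
)

```text
clock: 6.85
position: [0.4463, -0.0249, 0.1341]
ee_rot: [2.221, 2.222, 0.0]
force: [-0.2, -0.1, -1.9]
width: 0.602
```

>>> move_arm(
  series=[
    [0,0,-0.1,0,0,0],
    [0,0,-0.1,0,0,0],
    [0,0,0,0,0,0],
    [0,0,0,0,0,0],
  ],
)

```text
clock: 7.25
position: [0.4471, -0.0251, 0.133]
ee_rot: [2.22, 2.221, 0.002]
force: [-2.0, -0.7, 9.8]
width: 0.598
```

Contact with the board. Release and lift.

>>> move_arm(
  series=[
    [0,0,0,0,0,0],
    [0,0,0,0,0,0],
    [0,0,0,0,0,0],
    [0,0,0,0,0,0],
    [0,0,0,0,0,0],
    [0,0,0,0,0,0],
  ],
  grip=1,
)

```text
clock: 7.85
position: [0.4463, -0.0248, 0.132]
ee_rot: [2.22, 2.222, -0.0]
force: [-0.2, -0.0, -0.7]
width: 0.995
```

>>> move_arm(
  series=[
    [0,0,2,0,0,0],
    [0,0,4,0,0,0],
    [0,0,5,0,0,0],
    [0,0,5,0,0,0],
    [0,0,2,0,0,0],
    [0,0,0,0,0,0],
  ],
)

```text
clock: 8.45
position: [0.448, -0.0249, 0.3151]
ee_rot: [2.218, 2.22, 0.008]
force: [0.6, 0.4, 0.7]
width: 1.001
```

```bash
python3 - <<'E'
from h import *
s=monitor.observe();print(s['position'],s['width'])
T,_,_=cam('top'); save(T,'t2.png')
a=T['color'][90:290,120:440,::-1]; cv2.imwrite('pics/t2c.png',cv2.resize(a,None,fx=2.5,fy=2.5,interpolation=cv2.INTER_CUBIC))
S,_,_=cam('scene'); a=S['color'][120:380,80:460,::-1]; cv2.imwrite('pics/s2c.png',cv2.resize(a,None,fx=2.1,fy=2.1,interpolation=cv2.INTER_CUBIC))
E
```

```text
[ 0.44803332 -0.02485608  0.31510567] 1.0011693599792897
```

View pics/s2c.png

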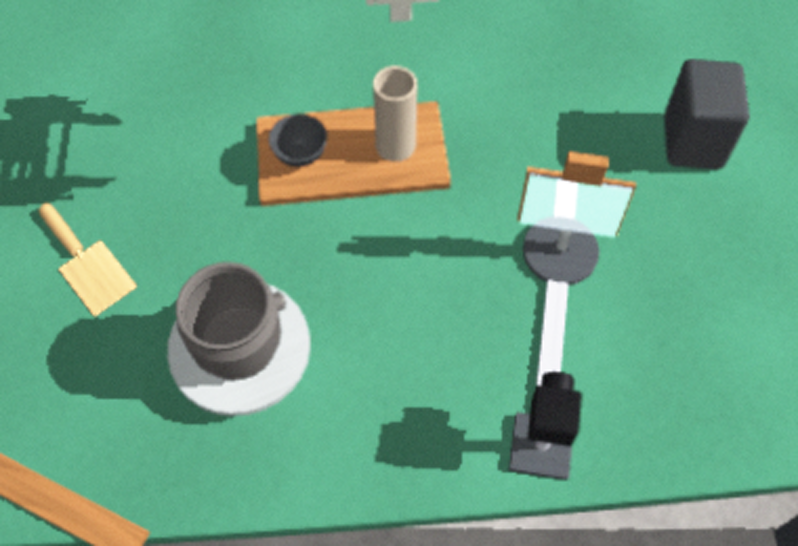

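The beaker stands upright on the board's free half (crop 395,115); nothing else has moved. Next, above the mirror grip with the jaws at about -14°.

>>> move_arm(
  series=[
    [2.5,2.9,0,0,0,-2],
    [2.5,2.9,0,0,0,-2],
    [2.5,2.9,0,0,0,-2],
    [2.5,2.9,0,0,0,-2],
    [2.5,2.9,0,0,0,-2],
    [2.5,2.9,0,0,0,-2],
    [2.4,2.7,0,0,0,-2],
    [0,0,0,0,0,0],
  ],
)

```text
clock: 9.35
position: [0.6209, 0.1811, 0.3077]
ee_rot: [-2.469, -1.939, 0.006]
force: [0.1, 0.3, 0.1]
width: 0.999
```

```bash
python3 - <<'E'
from h import *
s=monitor.observe();print(s['position'],s['ee_rot'])
im,_,_=cam('wrist'); save(im,'w2.png')
for z in (.2,.222): print(watz(im,s,[[280,280]],z))
E
```

```text
[0.6208531  0.18105804 0.30772475] [-2.46929952 -1.93897215  0.00645679]
[[0.60375922 0.10721852 0.2       ]]
[[0.60660611 0.11894206 0.222     ]]
```

View pics/w2.png

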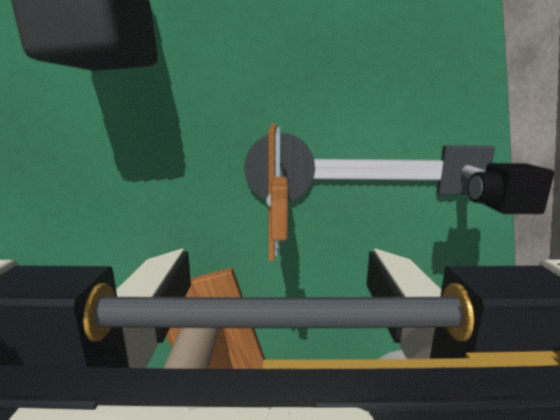

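The wrist view shows the mirror grip centred at column 280 (rows 177–240), the foot at (280,168), and a rail that is level in the picture. So the jaws are aligned with the camera line, about -13.7°.

```bash
python3 - <<'E'
from h import *
s=monitor.observe(); im,_,_=cam('wrist'); s=monitor.observe();print(s['position'])
print(watz(im,s,[[280,168]],.01),watz(im,s,[[280,177],[280,208],[280,240]],.222))
r=watz(im,s,[[316,169.3],[442,169.8]],.003);print(np.degrees(np.arctan2(*(r[1]-r[0])[1::-1])))
a=Ro.from_rotvec(s['ee_rot']).as_matrix()[:,1];print(np.degrees(np.arctan2(a[1],a[0])))
E
```

```text
[0.61974949 0.17630391 0.30917244]
[[0.61979139 0.17198831 0.01      ]] [[0.62688325 0.20159113 0.222     ]
 [0.62077847 0.17677973 0.222     ]
 [0.61410485 0.14965319 0.222     ]]
-13.968952515804014
-13.902401926009656
```

>>> move_arm(
  series=[
    [0,0,-3,0,0,0],
    [0,0,-3,0,0,0],
    [0,0,-2.5,0,0,0],
    [0,0,-1.5,0,0,0],
    [0,0,-0.6,0,0,0],
    [0,0,0,0,0,0],
    [0,0,0,0,0,0],
  ],
)

```text
clock: 10.15
position: [0.6205, 0.1756, 0.2069]
ee_rot: [2.475, 1.934, 0.001]
force: [0.2, -0.1, 0.0]
width: 0.999
```

>>> move_arm(
  series=[
    [0,0,0,0,0,0],
    [0,0,0,0,0,0],
    [0,0,0,0,0,0],
    [0,0,0,0,0,0],
    [0,0,0,0,0,0],
    [0,0,0,0,0,0],
    [0,0,0,0,0,0],
    [0,0,0,0,0,0],
  ],
  grip=0,
  force=25,
)

```text
clock: 10.95
position: [0.6203, 0.1761, 0.206]
ee_rot: [2.475, 1.935, -0.0]
force: [0.3, -1.2, -0.8]
width: 0.349
```

>>> move_arm(
  series=[
    [0,0,0,0,0,0],
    [0,0,0,0,0,0],
    [0,0,0,0,0,0],
    [0,0,0,0,0,0],
  ],
)

```text
clock: 11.35
position: [0.6203, 0.1761, 0.206]
ee_rot: [2.475, 1.935, -0.0]
force: [0.1, 0.5, 0.1]
width: 0.021
```

```bash
cat >> h.py <<'E'
def st():
    s=monitor.observe(); a=Ro.from_rotvec(s['ee_rot']).as_matrix()[:,1]
    print(s['clock'],s['position'].round(4),'jaw az',np.degrees(np.arctan2(a[1],a[0])).round(2),s['force'].round(1),s['ft_torque'].round(2),round(s['width'],3)*92); return s
E
python3 -c "
from h import *
st()"
```

```text
11.35 [0.6203 0.1761 0.206 ] jaw az -13.95 [0.1 0.5 0.1] [-0.11  0.07  0.04] 1.9320000000000002
```

```bash
python3 - <<'E'
from h import *
st()
S,_,_=cam('scene');T,_,_=cam('top')
a=cv2.resize(S['color'][150:270,290:430,::-1],(560,480),interpolation=cv2.INTER_CUBIC)[:, 80:480]
b=cv2.resize(T['color'][130:250,160:260,::-1],(400,480),interpolation=cv2.INTER_CUBIC)
cv2.imwrite('pics/c3.png',np.hstack([a,b])); st()
E
```

```text
11.35 [0.6203 0.1761 0.206 ] jaw az -13.95 [0.1 0.5 0.1] [-0.11  0.07  0.04] 1.9320000000000002
11.45 [0.6203 0.1761 0.206 ] jaw az -13.95 [-0.3 -0.3  0.1] [-0.08  0.08  0.04] 0.552
```

View pics/c3.png

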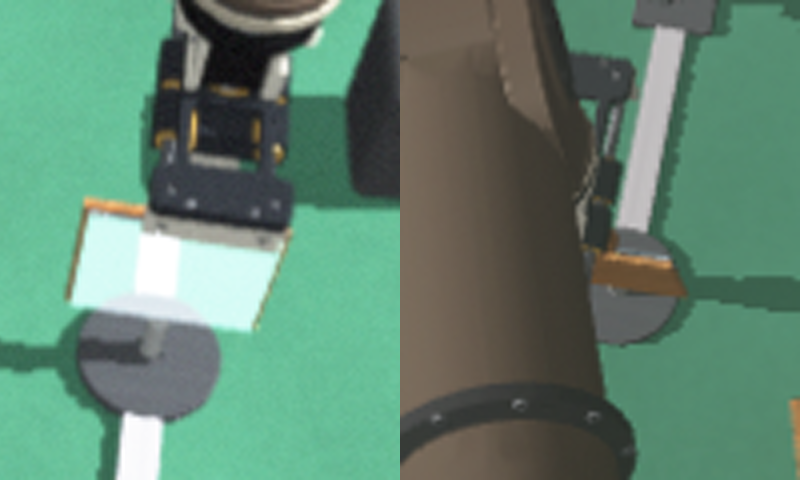

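```bash
python3 - <<'E'
from h import *
s=st(); W,_,_=cam('wrist'); S,_,_=cam('scene'); p=s['position']
for z in (.178,.187,.206,.222,.253): print(z,(proj(S,[p[0],p[1],z])[0]-[290,150])*4-[80,0])
a=W['color'][:,:,::-1].copy(); b=cv2.resize(S['color'][170:230,320:390,::-1],(490,420),interpolation=cv2.INTER_CUBIC)
cv2.imwrite('pics/c4.png',np.hstack([a[:,130:430],b]));st()
E
```

```text
11.45 [0.6203 0.1761 0.206 ] jaw az -13.95 [-0.3 -0.3  0.1] [-0.08  0.08  0.04] 0.552
0.178 [186.04452477 220.68728173]
0.187 [188.39696138 212.70587894]
0.206 [193.4669463  195.48879774]
0.222 [197.84903864 180.5905781 ]
0.253 [206.64650349 150.63271605]
11.55 [0.6203 0.1761 0.206 ] jaw az -13.95 [ 0.4  0.9 -0.2] [-0.08  0.08  0.01] 0.736
```

View pics/c4.png

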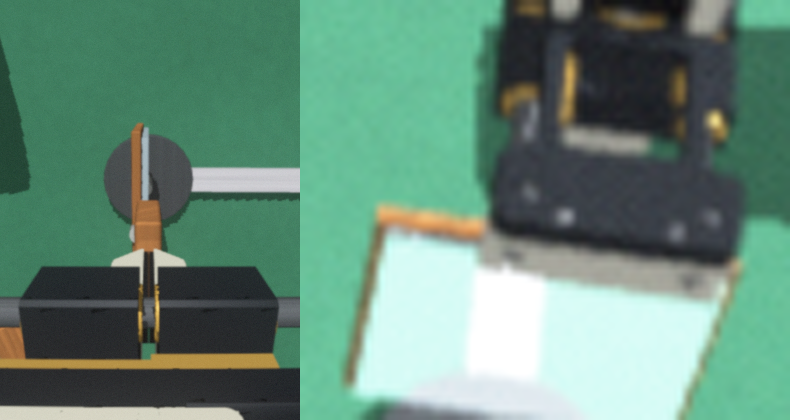

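The wrist view has the grip (crop 148,225) running in between the white pads, yet the width reading is about 0. I'll test this directly with a small turn.

>>> move_arm(
  series=[
    [0,0,0,0,0,-2],
    [0,0,0,0,0,-3],
    [0,0,0,0,0,-3],
    [0,0,0,0,0,-2],
    [0,0,0,0,0,0],
    [0,0,0,0,0,0],
  ],
)

```text
clock: 12.15
position: [0.6203, 0.1761, 0.206]
ee_rot: [2.633, 1.714, -0.0]
force: [0.1, -0.2, -0.6]
width: 0.006
```

```bash
python3 - <<'E'
from h import *
s=st(); W,_,_=cam('wrist'); S,_,_=cam('scene'); s=st()
a=W['color'][:,:,::-1].copy(); b=cv2.resize(S['color'][170:230,320:390,::-1],(490,420),interpolation=cv2.INTER_CUBIC)
cv2.imwrite('pics/c5.png',np.hstack([a[:,130:430],b]))
E
```

```text
12.15 [0.6203 0.1761 0.206 ] jaw az -23.88 [ 0.1 -0.2 -0.6] [-0.04  0.08 -0.01] 0.552
12.25 [0.6203 0.1761 0.206 ] jaw az -23.9 [0.8 0.3 0.5] [-0.06  0.08  0.01] 0.736
```

View pics/c5.png

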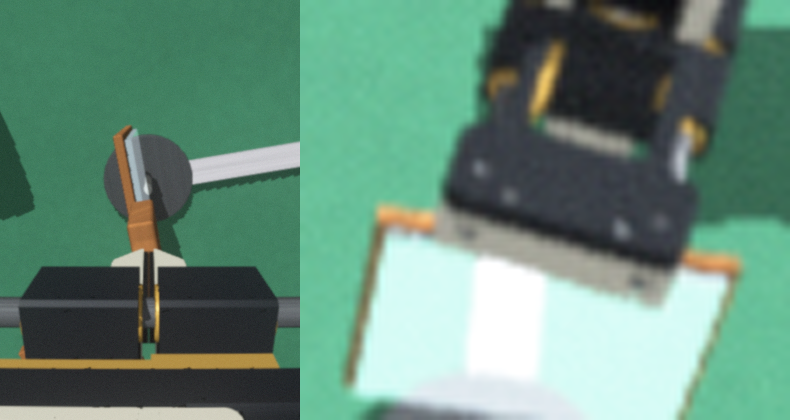

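The mirror did not turn. The pads closed above the grip, so the tips are higher than I reckoned. I'll open, turn back and go lower.

>>> move_arm(
  series=[
    [0,0,0,0,0,2],
    [0,0,0,0,0,3],
    [0,0,0,0,0,3],
    [0,0,0,0,0,2],
    [0,0,0,0,0,0],
    [0,0,0,0,0,0],
    [0,0,0,0,0,0],
    [0,0,0,0,0,0],
  ],
  grip=0.6,
)

```text
clock: 13.05
position: [0.6203, 0.1762, 0.206]
ee_rot: [2.475, 1.935, -0.0]
force: [-0.2, -0.5, -1.0]
width: 0.594
```

>>> move_arm(
  series=[
    [0,0,-0.3,0,0,0],
    [0,0,-0.4,0,0,0],
    [0,0,-0.3,0,0,0],
    [0,0,-0.3,0,0,0],
    [0,0,0,0,0,0],
    [0,0,0,0,0,0],
  ],
)

```text
clock: 13.65
position: [0.6203, 0.1761, 0.1929]
ee_rot: [2.475, 1.935, -0.0]
force: [1.4, 0.5, 0.8]
width: 0.597
```

```bash
python3 - <<'E'
from h import *
s=st(); W,_,_=cam('wrist'); T,_,_=cam('top'); S,_,_=cam('scene'); s=st(); save(W,'w6.png')
print(s['joints'].round(3))
E
```

```text
13.65 [0.6203 0.1761 0.1929] jaw az -13.96 [1.4 0.5 0.8] [-0.06  0.04 -0.01] 54.924
13.8 [0.6204 0.1761 0.1932] jaw az -13.95 [-0.8 -0.9  0.3] [-0.13  0.04 -0.01] 54.924
[-0.651  0.499  0.444  1.568 -0.23   1.127 -0.398]
```

View pics/w6.png

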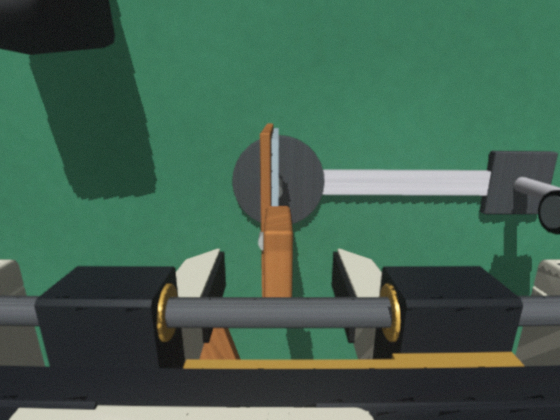

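The wrist view shows the grip centred between the open pads (columns 264–293 between 225 and 333). Closing.

>>> move_arm(
  series=[
    [0,0,0,0,0,0],
    [0,0,0,0,0,0],
    [0,0,0,0,0,0],
    [0,0,0,0,0,0],
    [0,0,0,0,0,0],
    [0,0,0,0,0,0],
    [0,0,0,0,0,0],
    [0,0,0,0,0,0],
  ],
  grip=0,
  force=25,
)

```text
clock: 14.6
position: [0.62, 0.1762, 0.193]
ee_rot: [-2.474, -1.935, 0.0]
force: [-2.5, 0.6, 1.2]
width: 0.148
```

```bash
python3 -c "
from h import *
st()"
```

```text
14.6 [0.62   0.1762 0.193 ] jaw az -13.94 [-2.5  0.6  1.2] [-0.08  0.55  0.03] 13.616
```

>>> move_arm(
  series=[
    [0,0,0,0,0,-3],
    [0,0,0,0,0,-5],
    [0,0,0,0,0,-5],
    [0,0,0,0,0,-5],
    [0,0,0,0,0,-5],
    [0,0,0,0,0,-4],
    [0,0,0,0,0,-2],
    [0,0,0,0,0,-1.2],
  ],
)

```text
clock: 15.4
position: [0.6193, 0.1766, 0.193]
ee_rot: [-2.893, -1.222, 0.002]
force: [-5.7, 0.4, 4.2]
width: 0.149
```

>>> move_arm(
  series=[
    [0,0,0,0,0,0],
    [0,0,0,0,0,0],
    [0,0,0,0,0,0],
    [0,0,0,0,0,0],
  ],
)

```text
clock: 15.8
position: [0.6193, 0.1766, 0.193]
ee_rot: [-2.892, -1.224, 0.002]
force: [-4.5, 0.2, 3.9]
width: 0.145
```

```bash
python3 - <<'E'
from h import *
s=st(); W,_,_=cam('wrist'); S,_,_=cam('scene'); s=st()
a=W['color'][:,130:430,::-1]; b=cv2.resize(S['color'][130:340,150:400,::-1],(500,420),interpolation=cv2.INTER_CUBIC)
cv2.imwrite('pics/c7.png',np.hstack([a,b]))
E
```

```text
15.8 [0.6193 0.1766 0.193 ] jaw az -44.11 [-4.5  0.2  3.9] [0.11 1.3  0.09] 13.34
15.9 [0.6193 0.1766 0.193 ] jaw az -44.11 [-5.   0.3  3.1] [0.03 1.27 0.06] 13.708
```

View pics/c7.png

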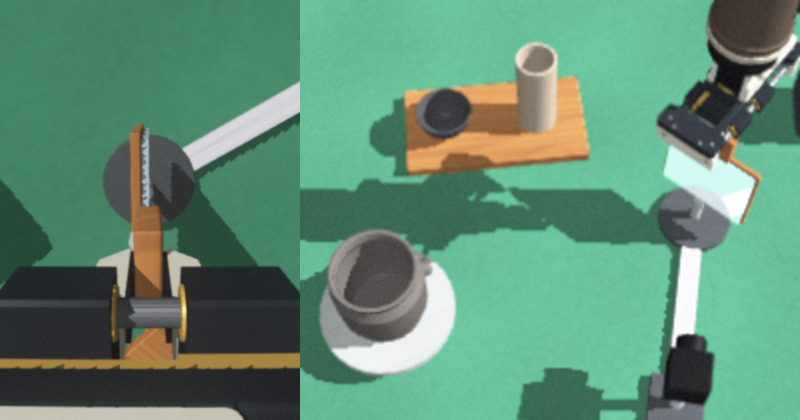

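The mirror turned with the gripper: in the wrist view it stays vertical while the rail is now about 30° off. The beaker still stands upright on the board, and the bowl, pot and wheel are unmoved. Handing in.

```bash
python3 -c "
from h import *
s=st(); p=s['position']; d=np.array([.7206,-.182])-p[:2]; c=-13.95; a=np.radians(c+2*(-44.11-c)); print('lateral seal offset mm',1000*(-np.sin(a)*d[0]+np.cos(a)*d[1]))
print(workorder.sign_off())"
```

```text
15.9 [0.6193 0.1766 0.193 ] jaw az -44.11 [-5.   0.3  3.1] [0.03 1.27 0.06] 13.708
lateral seal offset mm 0.32272969968646925
the job is handed in; nothing more can be done
None
```

I moved the beaker onto the free half of the ware board and released it. I then gripped the mirror and turned it 30.2° clockwise. I handed the job in at 15.9 s of robot time, still holding the mirror; no verdict came back.

**Failed first try:** my first grip on the mirror missed. The jaws closed above the bar: the opening read about 0, and a 10° test turn left the mirror still. I turned back, went 13 mm lower and gripped again, reading 13.7 mm on the 14 mm bar.

**Last checks:**
- **Beaker:** it stands upright and free on the board in the last picture.
- **Mirror:** it turned with the gripper in the last pictures. The jaws were at -44.1°, started from -13.95° at the stop, and were still.
- **Seal:** by calculation the reflected line of sight passes about 0.3 mm from it. That uses my measured seal position, good to a few millimetres, and assumes no slip in the grip. I could not check it through the fixed camera itself.
- **Other objects:** the bowl was unmoved and the pot and wheel untouched in the last picture. The clay block and spatula were unmoved after the beaker was placed, and I did not check them again after that.
- **Disagreement:** the fingertips seemed shorter than the stated 19 mm, so the pads may hold only the upper part of the bar. The wrist also carried about 1.3 N m and 5 N of side load from the grip.

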